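Find the notch in the waste bin's rim and pop the lid

TASK

Open the round pop-up waste bin on the bench: rest a fingertip on the rim of its lid and run it along the edge facing the robot until you find the notch, then press down the catch inside the notch so that the lid springs up. Draw back and leave the lid standing open. Go gently: do not lift, shift or tip the bin, and leave everything else where it stands.

Things in the scene. Friction and masses are not known exactly. Their poses are not given: they have to be found in the camera images.
- bin: round upright pop-up waste bin, about 3.4 kg, loose on the table; origin under its centre, on the table, z up. Dark weighted foot 210 mm across, 42 high; in it a stiffly turning steel drum 174 across; on top a flat round white lid 180 across, 10 thick, its rim's face 171 above the table. Its drum turns in the foot by an unknown amount, so this body's x and y do not tell where the notch is
- lid_centre (a point): centre of the lid, level with the rim's flat face when shut, 171 mm above the table; does not turn with the drum or lid. Rim band to feel along: 50 to 88 mm from here (inside 46 mm the lid stands 3 mm higher). The notch's middle lies somewhere within 57 degrees to either side of the direction from here towards -x (nearest the robot); the hinge is opposite the notch
- rim_front (a point): point on the rim's face 76 mm from lid_centre towards -x; does not turn with the drum. The notch is cut right through the rim, from 60 mm off the lid's centre to the outer edge and open there; 39 mm wide at its inner end, 58 at the outer edge. In it lies the catch, a white pad 37 mm wide, from 62 to 88 mm off the centre, its top 12 mm below the rim's face
- bin_lid (a joint): lid angle, rad: 0 latched shut, 1.4 wide open. Latched, it floats: pressed near the notch it gives up to 3 mm under about 2.5 N (a quarter turn from there up to 1.7 mm under about 5 N), then is hard (-0.02). When the catch lets go, a damped spring swings it up to 1.4 in about 1 s, pushing softly (2.5 N) at anything above it
- bin_catch (a joint): turn of the catch, rad: 0 at rest, 0.26 fully down. The pad tips outer end down about a pivot 48 mm from the lid's centre, against a spring: pressed 75 mm from the centre it moves from about 3 N, lets the lid go about 4 mm down (0.12 to 0.14) and stops hard 7 mm down, at about 7 N. It springs back when let go
- media_bottle: upright white media bottle with an orange screw cap, 68 mm wide, 150 mm high; bystander; origin at the centre of its underside
- reagent_bottle: upright amber bottle with a black cap, 52 mm wide, 110 mm high; bystander; origin at the centre of its underside
- dish_stack: stack of four closed culture dishes, 92 mm wide, 62 mm high; bystander; origin at the centre of its underside
- beaker: empty glass beaker, 76 mm wide, 95 mm high; bystander; origin at the centre of its underside
- marker: marker pen lying on the table, 140 mm long, 16 mm thick; bystander; origin at the centre of its underside (middle of its length, lying along x at yaw 0)
- cream_jar: small closed jar, 60 mm wide, 60 mm high; bystander; origin at the centre of its underside

How it is judged:
By the outcome, as a careful person would: the job done as asked, in the order asked, and still so for the second after the job is handed in, with the robot touching nothing.
It also fails if it takes over 64 s, if anything falls off the work surface, if the arm or the gripper's body presses on something with over 40 N, if the wrist force passes 120 N, or if a joint passes its speed limit or range.

ROBOT

A 6-joint arm with a two-finger parallel gripper is mounted at the origin on the work surface. World frame = base frame: x ahead of the robot, y to its left, z up, the work surface at z = 0. Lengths are in mm, angles in rad, forces in N, time in s.
With the tool pointing down it reaches from about 350 to 775 mm from the base axis. Payload 7.3 kg.
Tool frame: the origin (TCP) lies at the very end of the fingers, on their centre line; the grasp point (between the pads) lies 19 mm behind it (bot.grasp_offset is the distance from the TCP to the grasp point, in mm); z points along the fingers, y is the direction in which the jaws open and shut (so a half turn about z gives the same grasp; the last joint's range is limited). The gripper opens to 92 mm and grips with 3 to 60 N. Pads are 19 mm wide; open, the fingers measure 130 mm over their backs; the gripper's body (75 mm by 190 mm) begins 47 mm behind the grasp point.
Start: joints at [1.193, 0.342, 1.524, -0, 1.275, -0.146], TCP at [120.592, 510.982, 226.741] pointing down, gripper open.
Joint ranges: [-2.53, 2.53], [-0.77, 2.02], [0.04, 2.7], [-1, 4.14], [0.28, 2.66], [-3.11, 3.11]. Speed limits (rad/s): [2.57, 2.57, 3.14, 3.14, 3.14, 3.14].

INTERFACE

Orientations are given as [roll, pitch, yaw] about the fixed x, y, z axes, in that order (R = Rz(yaw) Ry(pitch) Rx(roll)).
In Python, from plant import bot gives the robot as it stands.
- The arm moves only by the tool servo_tool, never from a script. Its arguments are lists of equal length, an entry for each row: "angular": the turn, a rotation vector about the world's x, y, z in degrees, a list of three; "slide": the shift along the world's x, y, z in mm, a list of three; "grip": the opening, from -1 (shut) to 1 (fully open), so that 0 is half open. In form: {"angular": [[ax, ay, az], ...], "slide": [[dx, dy, dz], ...], "grip": [grip, ...]}. A call has 1 to 10 rows; each row is the pose to reach, as a shift and turn from the pose commanded when the call began; what a row does not reach only later rows make up. A row lasts 1/12 s, in which the tool goes at most 41.7 mm and 7.16 degrees, less where a joint would pass 70% of its speed; a pose out of reach is approached as far as the arm can. A call with a gripper value outside its range is refused whole. The fingers move at their own pace and stop on an object; the grip force is fixed at half the most. Time passes only in rows, so rows that repeat a pose let the fingers close. It gives the time, the measured TCP pose, the force and the opening at its end, in the units of the state.
- bot.get_obs(): the state, without advancing time (a new reading comes with each control period).
- bot.capture(name): name is "scene" or "top" or "wrist"; returns a dict with "img" (420x560x3 uint8, blue, green, red), "range_z" (420x560 float32, mm along the optical axis (not along the pixel's ray), 0 where there is no reading), "fov_y" (degrees; the focal length in pixels is half the picture's height over the tangent of half this angle, whatever the lens; pixels are square), "cx", "cy" (the principal point, pixels), "R" (3x3) and "t" (3): a world point X has camera coordinates R X + t; the wrist camera has in their place "T_tool_cam" (4x4, takes a point from camera to tool coordinates, whose origin is the TCP and whose axes are the flange's). Camera axes: x right, y down, z forward; pixel columns grow to the right and rows downward; lengths in mm; the calibration is good to about 2 mm. A picture is of the moment at which its call begins: read the wrist's pose just before it.
- bot.close_job(): hands the job in, once; it reports no verdict.
The state is a dict: "time": time; "joint_positions": joint angles; "dq": joint speeds; "tau": joint torques, N m; "tool_pos": TCP position; "tcp_rot": TCP orientation; "contact_force": force on the tool from outside, world axes, zero at the start; "moment": the same for the moment, N m; "grip_width": finger opening in mm.
Only numpy, scipy, OpenCV 4.12 (cv2) and the standard library are available. Lean on these libraries where they do the work, as an engineer would, in place of code of your own. Each camera call takes 0.05 s, during which the arm holds its last target.

## Working session

There is one attempt and no reset: what is moved stays moved. The work goes in short steps, Python scripts to look and compute and a tool call to move; the robot and the scene stay as the last step left them, time stands still between calls to the robot, and variables do not carry over. Pictures are saved under pics/ and viewed, and the job is handed in when it is done.

Besides the shell and the picture viewer there is one more tool, called after ">>>" by a JSON object that holds its "method" and its "body". servo_tool: Moves the arm, as the interface text tells. Its arguments: {"type":"object","properties":{"angular":{"type":"array","items":{"type":"array","items":{"type":"number"}}},"slide":{"type":"array","items":{"type":"array","items":{"type":"number"}}},"grip":{"type":"array","items":{"type":"number"}}},"required":["angular","slide","grip"]}

```bash
ls; mkdir -p pics
python3 - <<'E'
from plant import bot
import cv2,numpy as np
o=bot.get_obs();print({k:np.round(v,3) for k,v in o.items()})
for n in ["scene","top","wrist"]:
    c=bot.capture(n);cv2.imwrite(f"pics/{n}0.png",c["img"]);np.save(f"pics/{n}0.npy",c,allow_pickle=True)
    print(n,{k:np.round(v,3).tolist() for k,v in c.items() if k not in("img","range_z")})
E
```

```text
pics
{'time': np.float64(0.0), 'joint_positions': array([ 1.193,  0.343,  1.525, -0.   ,  1.275, -0.146]), 'dq': array([-0.002, -0.   ,  0.002, -0.002,  0.001, -0.002]), 'tau': array([ -0.   , -43.125, -24.422,   0.072,   0.056,  -0.   ]), 'tool_pos': array([120.446, 510.583, 226.059]), 'tcp_rot': array([-3.14, -0.  ,  2.91]), 'contact_force': array([-0.443, -0.054, -0.229]), 'moment': array([-0.043, -0.055,  0.015]), 'grip_width': np.float64(91.365)}
scene {'fov_y': 57.69, 'cx': 278.964, 'cy': 213.656, 'R': [[-0.881, 0.473, 0.004], [0.404, 0.755, -0.516], [-0.247, -0.453, -0.856]], 't': [504.827, -165.11, 1284.03]}
top {'fov_y': 46.77, 'cx': 271.035, 'cy': 208.514, 'R': [[0.028, -1.0, 0.001], [-0.996, -0.028, -0.08], [0.08, 0.001, -0.997]], 't': [-10.372, 538.403, 1605.507]}
wrist {'fov_y': 59.586, 'cx': 279.236, 'cy': 204.494, 'T_tool_cam': [[0.0, -0.955, -0.295, 79.705], [1.0, 0.0, -0.0, 0.028], [0.0, -0.295, 0.955, -158.142], [0.0, 0.0, 0.0, 1.0]]}
```

View pics/scene0.png

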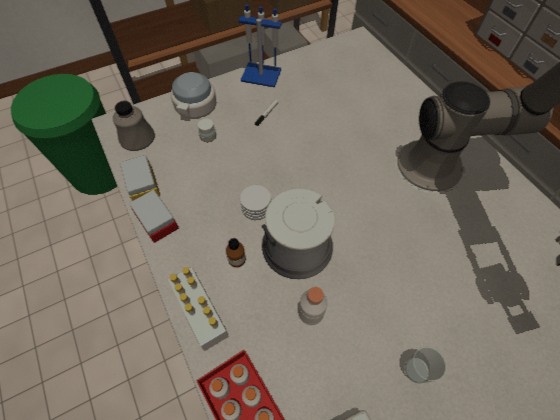

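View pics/top0.png

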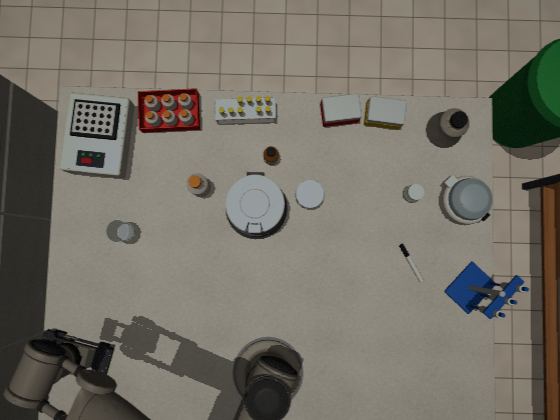

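View pics/wrist0.png

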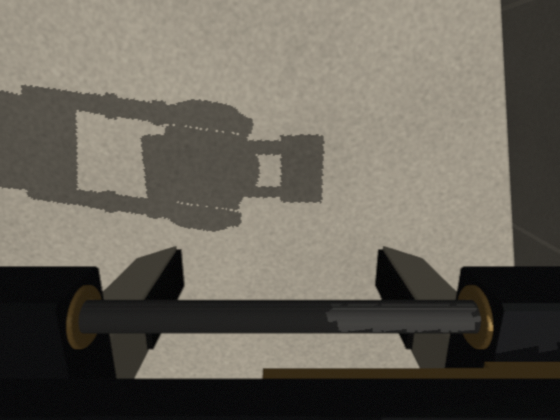

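The scene view shows the bin at about (300,225), and the top view shows it at (255,205). In the top view the notch looks to be near (255,228) and the hinge near (255,175). I'll enlarge both and measure.

```bash
cat > h.py <<'E'
import numpy as np,cv2
def load(n): return np.load(f"pics/{n}.npy",allow_pickle=True).item()
def f(c): return c["img"].shape[0]/2/np.tan(np.radians(c["fov_y"]/2))
def ray(c,u,v,obs=None):
    d=np.array([(u-c["cx"])/f(c),(v-c["cy"])/f(c),1.])
    if "R" in c: R=np.array(c["R"]);t=np.array(c["t"]);return -R.T@t,R.T@d
    from scipy.spatial.transform import Rotation as Ro
    Rt=Ro.from_euler("xyz",obs["tcp_rot"]).as_matrix();T=np.array(c["T_tool_cam"])
    return Rt@T[:3,3]+obs["tool_pos"],Rt@T[:3,:3]@d
def onz(c,u,v,z,obs=None):
    o,d=ray(c,u,v,obs);return o+d*(z-o[2])/d[2]
def proj(c,X):
    p=np.array(c["R"])@X+np.array(c["t"]);return f(c)*p[0]/p[2]+c["cx"],f(c)*p[1]/p[2]+c["cy"]
E
python3 - <<'E'
from h import *
a=load("top0");b=load("scene0")
A=cv2.resize(a["img"][160:250,205:325],None,fx=6,fy=6,interpolation=cv2.INTER_CUBIC);cv2.imwrite("pics/topz.png",A)
B=cv2.resize(b["img"][180:280,250:350],None,fx=6,fy=6,interpolation=cv2.INTER_CUBIC);cv2.imwrite("pics/scz.png",B)
for c,r in((a,(170,245,215,295)),(b,(185,250,260,340))):
    g=cv2.cvtColor(c["img"],cv2.COLOR_BGR2GRAY);
    z=c["range_z"];v,u=np.mgrid[0:420,0:560]
    o=np.array(c["R"]).T@-np.array(c["t"])
    d=np.stack([(u-c["cx"])/f(c),(v-c["cy"])/f(c),np.ones_like(u,float)],-1)*z[...,None]
    P=d@np.array(c["R"])+o
    m=np.zeros_like(g);m[r[0]:r[1],r[2]:r[3]]=1
    m=((P[...,2]>160)&(P[...,2]<190)&(m>0)).astype(np.uint8)
    cs,_=cv2.findContours(m,cv2.RETR_EXTERNAL,cv2.CHAIN_APPROX_NONE);k=max(cs,key=cv2.contourArea)
    Q=P[m>0]; zz=np.median(Q[:,2]);
    W=np.array([onz(c,p[0][0],p[0][1],171)[:2] for p in k],np.float32)
    print(zz,cv2.contourArea(k),cv2.minEnclosingCircle(W),cv2.fitEllipse(W))
E
```

```text
172.8849933298585 2605.0 ((546.4447631835938, 53.22168731689453), 94.57122039794922) ((546.825439453125, 54.183895111083984), (174.41537475585938, 178.25851440429688), 0.08847609907388687)
171.50861982443615 3211.5 ((551.574462890625, 55.65611267089844), 96.89762878417969) ((551.3331298828125, 55.81346893310547), (175.11631774902344, 181.31973266601562), 166.57723999023438)
```

View pics/topz.png

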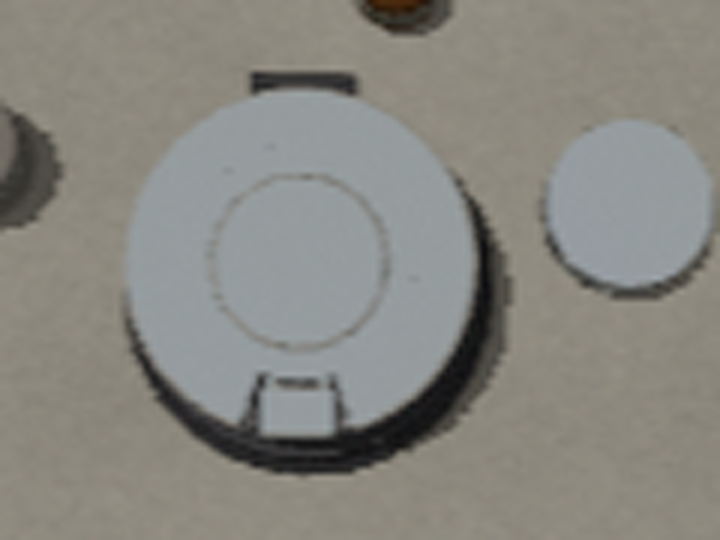

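View pics/scz.png

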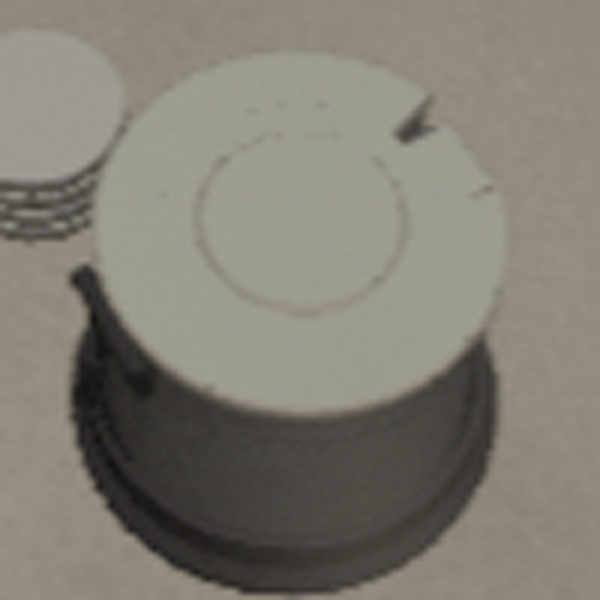

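Run:
```python
from h import *
a=load("top0");b=load("scene0")
zt=lambda x,y:((x+.5)/6-.5+205,(y+.5)/6-.5+160)
zs=lambda x,y:((x+.5)/6-.5+250,(y+.5)/6-.5+180)
c=onz(a,*zt(299,262),174);print("ring ctr top",c)
for p in((262,437),(335,437),(262,380),(335,378)):print("pad",onz(a,*zt(*p),159))
n=onz(a,*zt(298.5,409),159)
print("hinge",onz(a,*zt(304,75),165))
d=n-c;print("notch",n,np.hypot(d[0],d[1]),np.degrees(np.arctan2(d[1],-d[0])))
print("ring sc",onz(b,*zs(301,221),174))
for p in((410,137),(432,98),(437,130),(470,196),(490,187)):
    q=onz(b,*zs(*p),171);d=q-np.array([551.3,55.8,171]);print(p,q,np.hypot(d[0],d[1]),np.degrees(np.arctan2(d[1],-d[0])))
```

```text
ring ctr top [540.8725386   55.54359821 174.        ]
pad [452.2881276   72.14336457 159.        ]
pad [453.337133    34.99889293 159.        ]
pad [481.31286239  73.07116229 159.        ]
pad [483.38429466  35.89917412 159.        ]
hinge [637.85762644  56.28297623 165.        ]
notch [467.05961212  54.01247845 159.        ] 73.82880496985025 -1.18833008864775
ring sc [543.78795178  56.19049493 174.        ]
(410, 137) [479.4160649  40.14459   171.       ] 73.56896076179102 -12.286438372693063
(432, 98) [460.17430395  27.18704938 171.        ] 95.51226844975582 -17.431992171963344
(437, 130) [467.07628412  42.60268078 171.        ] 85.25141378117102 -8.905469456333524
(470, 196) [472.32088226  78.18390975 171.        ] 82.08983161203587 15.823554233953558
(490, 187) [462.28197021  78.39385279 171.        ] 91.84057824052495 14.241627357654805
```

>>> {"method": "servo_tool", "body": {"angular": [[0,0,0],[0,0,0],[0,0,0],[0,0,0],[0,0,0],[0,0,0],[0,0,0],[0,0,0],[0,0,0],[0,0,0]], "slide": [[0,-20,15],[10,-50,30],[35,-85,45],[65,-120,55],[95,-155,60],[125,-190,60],[155,-225,60],[185,-260,60],[215,-295,60],[235,-320,60]], "grip": [1,1,1,1,1,1,1,1,1,1]}}

```text
time: 0.98
tool_pos: [342.3, 206.1, 286.8]
tcp_rot: [3.141, 0.0, 2.91]
contact_force: [1.2, 0.5, -0.3]
grip_width: 91.8
```

The top view puts the notch at about -1° from -x, and the lid centre at about (542,55). I'll yaw the tool square and move to a close wrist view.

>>> {"method": "servo_tool", "body": {"angular": [[0,0,6.5],[0,0,13.3],[0,0,13.3],[0,0,13.3],[0,0,13.3]], "slide": [[15,-25,0],[35,-50,0],[50,-80,0],[50,-90,0],[50,-90,0]], "grip": [1,1,1,1,1]}}

```text
time: 1.4
tool_pos: [391.8, 116.0, 286.4]
tcp_rot: [-3.141, -0.001, 3.138]
contact_force: [-0.1, 0.3, -0.1]
grip_width: 91.9
```

>>> {"method": "servo_tool", "body": {"angular": [[0,-7,0],[0,-14,0],[0,-21,0],[0,-28,0],[0,-35,0],[0,-35,0],[0,-35,0]], "slide": [[0,0,0],[0,0,0],[0,0,0],[0,0,0],[0,0,0],[0,0,0],[0,0,0]], "grip": [1,1,1,1,1,1,1]}}

```text
time: 1.98
tool_pos: [389.8, 118.8, 286.3]
tcp_rot: [3.141, 0.607, -3.14]
contact_force: [0.9, -0.6, 0.3]
grip_width: 91.7
```

```bash
cat > w.py <<'E'
import sys
from plant import bot
import cv2,numpy as np
n=sys.argv[1]
o=bot.get_obs();c=bot.capture("wrist");c["obs"]=o
cv2.imwrite(f"pics/{n}.png",c["img"]);np.save(f"pics/{n}.npy",c,allow_pickle=True)
print({k:np.round(v,3).tolist() for k,v in o.items() if k in("time","joint_positions","tool_pos","tcp_rot","contact_force")})
E
python3 w.py w1
```

```text
{'time': 1.983, 'joint_positions': [0.192, -0.232, 2.136, -0.179, 0.647, -1.271], 'tool_pos': [389.809, 118.79, 286.336], 'tcp_rot': [3.141, 0.607, -3.14], 'contact_force': [0.857, -0.551, 0.341]}
```

View pics/w1.png

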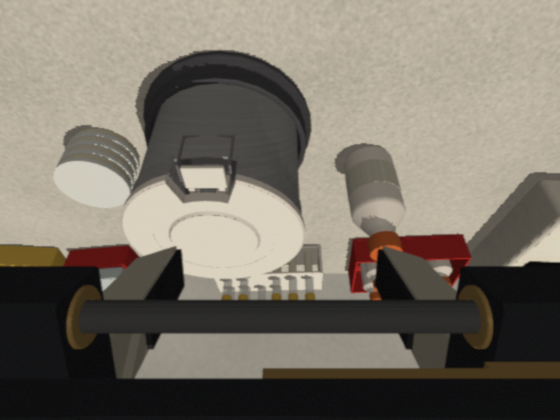

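The wrist view shows the notch and its white pad at (204,178), the lid centred near (215,238), and the -y finger on the left with its tip near (180,250). I'll measure the pad, lid and fingertip shape.

Run:
```python
from h import *
c=load("w1");o=c["obs"]
I=cv2.resize(c["img"][130:290,100:320],None,fx=3.6,fy=3.6,interpolation=cv2.INTER_CUBIC);cv2.imwrite("pics/w1z.png",I)
T=np.linalg.inv(c["T_tool_cam"])
for p in((9.5,-46,0),(-9.5,-46,0),(9.5,-65,0),(-9.5,-65,0),(0,-46,-19),(9.5,-46,-40),(9.5,-65,-40)):
    q=(T@np.array([*p,1.]))[:3];print(p,(q[:2]/q[2]*f(c)+[c["cx"],c["cy"]]).round(1), c["range_z"][min(419,int(q[1]/q[2]*f(c)+c["cy"]))][int(q[0]/q[2]*f(c)+c["cx"])],q[2])
```

```text
(9.5, -46, 0) [181.1 248.2] 374.90793 171.59238280772067
(-9.5, -46, 0) [184.1 284.4] 176.96849 177.19970938024116
(9.5, -65, 0) [140.4 248.2] 380.64926 171.5943740417895
(-9.5, -65, 0) [144.8 284.4] 137.16852 177.20170061431
(0, -46, -19) [171.4 286.9] 154.85213 156.24231686982168
(9.5, -46, -40) [152.9 293.2] 0.0 133.37400549370122
(9.5, -65, -40) [100.6 293.1] 97.91632 133.37599672777006
```

View pics/w1z.png

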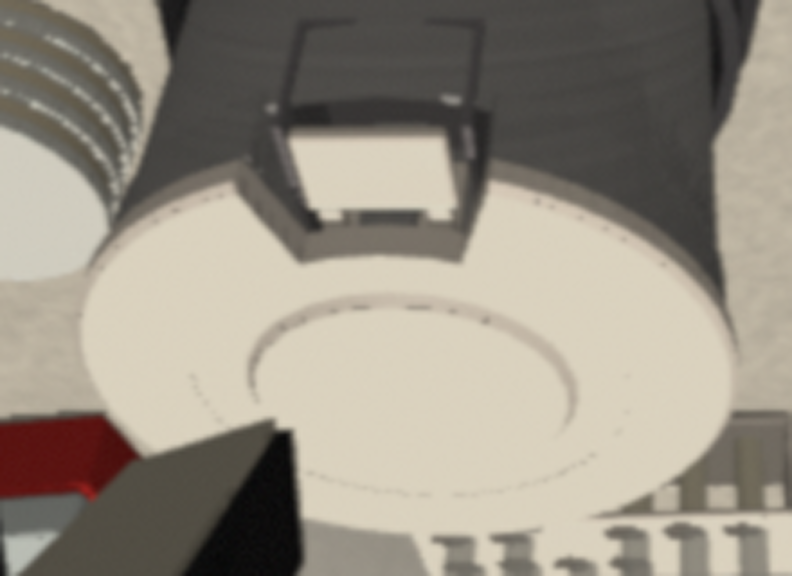

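Run:
```python
from h import *
c=load("w1");o=c["obs"]
Z=lambda x,y:((x+.5)/3.6-.5+100,(y+.5)/3.6-.5+130)
for p in((303,262),(462,263),(235,180),(490,178)):print("rim",onz(c,*Z(*p),171,o).round(1))
for p in((290,133),(448,131),(303,208),(458,206)):print("pad",onz(c,*Z(*p),159,o).round(1))
for p in((82,325),(732,375),(400,532)):print("edge",onz(c,*Z(*p),171,o).round(1))
for p in((249,368),(576,395),(405,295)):print("ring174",onz(c,*Z(*p),174,o).round(1))
# lidfit: white points around 171 via range
z=c["range_z"];v,u=np.mgrid[0:420,0:560]
from scipy.spatial.transform import Rotation as Ro
R=Ro.from_euler("xyz",o["tcp_rot"]).as_matrix();T=c["T_tool_cam"]
P=np.stack([(u-c["cx"])/f(c)*z,(v-c["cy"])/f(c)*z,z],-1)@(R@T[:3,:3]).T+R@T[:3,3]+o["tool_pos"]
m=(P[...,2]>165)&(P[...,2]<180)&(u<310)&(u>110)&(z>0)
print(np.median(P[m],0),m.sum())
Q=P[m][:,:2].astype(np.float32);print(cv2.minEnclosingCircle(Q),Q.min(0),Q.max(0))
q=P[m];r=np.hypot(q[:,0]-543,q[:,1]-55)
print("rim z",np.median(q[(r>55)&(r<85),2]),"mid",np.median(q[r<40,2]))
m=(P[...,2]>152)&(P[...,2]<163)&(u<260)&(u>180)&(v>160)&(v<195);print("pad",np.median(P[m],0),m.sum())
```

```text
rim [486.6  35.3 171. ]
rim [486.9  74.  171. ]
rim [456.8  26.  171. ]
rim [456.   83.6 171. ]
pad [454.  37. 159.]
pad [453.2  73.4 159. ]
pad [480.4  34.6 159. ]
pad [479.5  72.8 159. ]
edge [513.  -27.3 171. ]
edge [536.  142.4 171. ]
edge [629.6  38.2 171. ]
ring174 [528.4  12.9 174. ]
ring174 [541.5  99.7 174. ]
ring174 [495.9  59.1 174. ]
[522.43191494  59.77119059 171.41045736] 13370
((547.49072265625, 55.413963317871094), 94.42771911621094) [458.07803  -34.384426] [638.055   144.40213]
rim z 171.26669802579124 mid 174.30583498072295
pad [467.14189647  57.73587012 158.84587325] 1458
```

>>> {"method": "servo_tool", "body": {"angular": [[0,0,0],[0,0,0],[0,0,0],[0,0,0],[0,0,0],[0,0,0],[0,0,0]], "slide": [[25,10,-10],[55,25,-30],[80,34,-55],[100,34,-78],[100,34,-92],[100,34,-92],[100,34,-92]], "grip": [1,1,1,1,1,1,1]}}

```text
time: 2.62
tool_pos: [492.9, 151.7, 194.3]
tcp_rot: [-3.14, 0.608, 3.141]
contact_force: [0.7, -0.2, 0.7]
grip_width: 92.0
```

```bash
python3 w.py w2
```

```text
{'time': 2.617, 'joint_positions': [0.233, 0.132, 2.099, -0.408, 0.342, -0.992], 'tool_pos': [492.896, 151.744, 194.284], 'tcp_rot': [-3.14, 0.608, 3.141], 'contact_force': [0.736, -0.153, 0.712]}
```

View pics/w2.png

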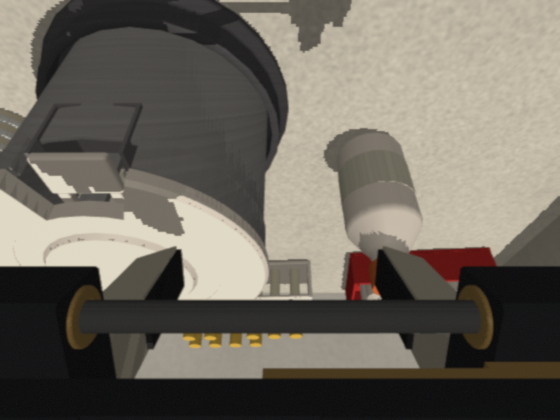

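The -y finger (tip near (180,250)) is above the lid's left rim, and the other finger is clear outside the lid. Joint 5 is close to its limit, so I'll tilt back 7° before going down.

>>> {"method": "servo_tool", "body": {"angular": [[0,4,0],[0,7,0],[0,7,0],[0,7,0]], "slide": [[-1,0,-2],[-2,1,-6],[-2,1,-10],[-2,1,-12]], "grip": [1,1,1,1]}}

```text
time: 3.0
tool_pos: [490.6, 152.9, 184.1]
tcp_rot: [3.141, 0.492, 3.141]
contact_force: [0.8, -0.3, -1.0]
grip_width: 91.8
```

>>> {"method": "servo_tool", "body": {"angular": [[0,0,0],[0,0,0]], "slide": [[0,0,-2],[0,0,-2]], "grip": [1,1]}}

```text
time: 3.17
tool_pos: [488.9, 152.8, 180.4]
tcp_rot: [-3.141, 0.489, -3.141]
contact_force: [-0.9, -0.4, -0.6]
grip_width: 91.7
```

```bash
python3 w.py w3;python3 w.py w3
```

```text
{'time': 3.167, 'joint_positions': [0.216, 0.168, 2.031, -0.223, 0.474, -1.181], 'tool_pos': [488.878, 152.794, 180.431], 'tcp_rot': [-3.141, 0.489, -3.141], 'contact_force': [-0.923, -0.386, -0.563]}
{'time': 3.217, 'joint_positions': [0.216, 0.168, 2.031, -0.223, 0.474, -1.181], 'tool_pos': [488.977, 152.846, 180.551], 'tcp_rot': [-3.141, 0.489, -3.141], 'contact_force': [-0.781, 0.027, -0.449]}
```

>>> {"method": "servo_tool", "body": {"angular": [[0,0,0],[0,0,0],[0,0,0],[0,0,0]], "slide": [[0,0,-1],[0,0,-2],[0,0,-3],[0,0,-3]], "grip": [1,1,1,1]}}

```text
time: 3.6
tool_pos: [489.4, 152.9, 177.5]
tcp_rot: [-3.141, 0.488, -3.141]
contact_force: [-0.4, -1.1, 0.4]
grip_width: 92.0
```

```bash
cat > fz.py <<'E'
from plant import bot
import numpy as np
F=[];P=[]
for i in range(6):
    o=bot.get_obs();F.append(o["contact_force"]);P.append(o["tool_pos"]);bot.capture("top")
print("t",round(o["time"],2),"F",np.mean(F,0).round(2),"sd",np.std(F,0).round(2),"P",np.mean(P,0).round(2))
E
python3 fz.py
```

```text
t 3.85 F [-0.12 -0.39  0.18] sd [0.19 0.56 0.39] P [489.54 152.9  177.64]
```

>>> {"method": "servo_tool", "body": {"angular": [[0,0,0],[0,0,0],[0,0,0]], "slide": [[0,0,-1],[0,0,-2],[0,0,-2]], "grip": [1,1,1]}}

```text
time: 4.15
tool_pos: [489.7, 152.9, 175.8]
tcp_rot: [-3.142, 0.489, -3.141]
contact_force: [-0.1, 0.6, 1.2]
grip_width: 91.6
```

```bash
python3 fz.py
```

```text
t 4.4 F [ 0.1  -0.05  1.11] sd [0.63 0.43 0.56] P [489.69 152.93 175.81]
```

>>> {"method": "servo_tool", "body": {"angular": [[0,0,0],[0,0,0],[0,0,0]], "slide": [[0,0,-1],[0,0,-1],[0,0,-1]], "grip": [1,1,1]}}

```text
time: 4.7
tool_pos: [489.8, 152.9, 174.9]
tcp_rot: [-3.142, 0.489, -3.141]
contact_force: [-0.8, -0.2, 3.4]
grip_width: 91.7
```

```bash
python3 fz.py; python3 w.py w4
```

```text
t 4.95 F [-0.59  0.03  2.87] sd [0.33 0.43 0.41] P [489.71 152.93 174.9 ]
{'time': 5.0, 'joint_positions': [0.216, 0.178, 2.038, -0.23, 0.457, -1.173], 'tool_pos': [489.679, 152.934, 174.85], 'tcp_rot': [-3.142, 0.489, -3.141], 'contact_force': [-0.611, -0.019, 2.754]}
```

View pics/w4.png

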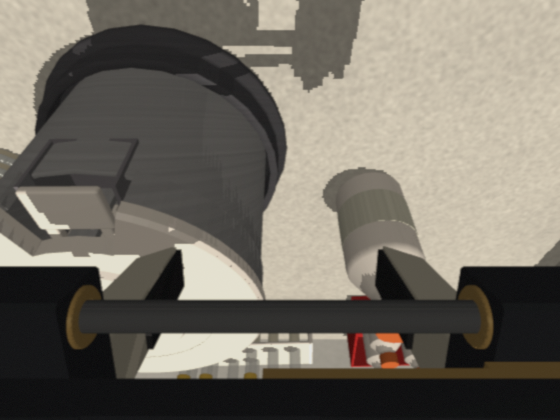

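The fingertip rests on the rim at φ≈40° with about 2.9 N. I'll ease up slightly and run it along the edge toward the front.

>>> {"method": "servo_tool", "body": {"angular": [[0,0,0],[0,0,0],[0,0,0],[0,0,0],[0,0,0],[0,0,0],[0,0,0]], "slide": [[0,0,0.3],[-1.4,-1.8,0.3],[-2.8,-3.6,0.3],[-4.2,-5.5,0.3],[-6,-8.4,0.3],[-7.9,-11.3,0.3],[-7.9,-11.3,0.3]], "grip": [1,1,1,1,1,1,1]}}

```text
time: 5.63
tool_pos: [481.2, 141.0, 174.9]
tcp_rot: [-3.141, 0.488, -3.141]
contact_force: [1.0, 0.1, 2.7]
grip_width: 92.1
```

```bash
python3 fz.py
```

```text
t 5.88 F [-0.12 -0.52  2.37] sd [0.72 0.47 0.49] P [481.35 141.22 174.87]
```

>>> {"method": "servo_tool", "body": {"angular": [[0,0,0],[0,0,0],[0,0,0],[0,0,0]], "slide": [[-1.1,-2,0],[-2.2,-4,0],[-3.2,-6.1,0],[-3.2,-6.1,0]], "grip": [1,1,1,1]}}

```text
time: 6.27
tool_pos: [478.4, 135.3, 175.1]
tcp_rot: [-3.142, 0.489, -3.141]
contact_force: [0.1, 0.4, 2.8]
grip_width: 91.7
```

```bash
python3 fz.py
```

```text
t 6.52 F [0.48 0.06 2.86] sd [0.42 0.26 0.33] P [478.45 135.37 175.06]
```

>>> {"method": "servo_tool", "body": {"angular": [[0,0,0],[0,0,0],[0,0,0],[0,0,0]], "slide": [[-0.8,-2,0.4],[-1.6,-3.8,0.4],[-2.2,-5.1,0.4],[-2.2,-5.1,0.4]], "grip": [1,1,1,1]}}

```text
time: 6.9
tool_pos: [476.2, 130.2, 175.4]
tcp_rot: [-3.142, 0.489, -3.141]
contact_force: [0.2, 1.4, 2.0]
grip_width: 91.8
```

```bash
python3 fz.py
```

```text
t 7.15 F [0.15 0.45 2.77] sd [0.36 0.72 0.46] P [476.19 130.26 175.4 ]
```

>>> {"method": "servo_tool", "body": {"angular": [[0,0,0],[0,0,0],[0,0,0]], "slide": [[-0.6,-1.6,0],[-1.2,-3.3,0],[-1.2,-3.3,0]], "grip": [1,1,1]}}

```text
time: 7.45
tool_pos: [474.4, 126.7, 174.9]
tcp_rot: [-3.141, 0.487, -3.141]
contact_force: [-0.5, -0.6, -0.5]
grip_width: 91.8
```

```bash
python3 fz.py
```

```text
t 7.7 F [-0.35 -0.54  0.29] sd [0.22 0.49 0.55] P [474.64 126.86 175.03]
```

>>> {"method": "servo_tool", "body": {"angular": [[0,0,0],[0,0,0],[0,0,0]], "slide": [[-0.6,-1.8,0],[-1.2,-3.7,0],[-1.2,-3.7,0]], "grip": [1,1,1]}}

```text
time: 8.0
tool_pos: [473.6, 123.2, 175.3]
tcp_rot: [-3.141, 0.488, -3.141]
contact_force: [0.1, -0.0, 1.4]
grip_width: 91.9
```

```bash
python3 fz.py; python3 w.py w5
```

```text
t 8.25 F [0.29 0.13 0.36] sd [0.2  0.46 0.61] P [473.81 123.29 175.39]
{'time': 8.3, 'joint_positions': [0.141, 0.131, 2.096, -0.158, 0.435, -1.303], 'tool_pos': [473.885, 123.431, 175.423], 'tcp_rot': [-3.142, 0.489, -3.141], 'contact_force': [0.16, 0.285, 0.694]}
```

View pics/w5.png

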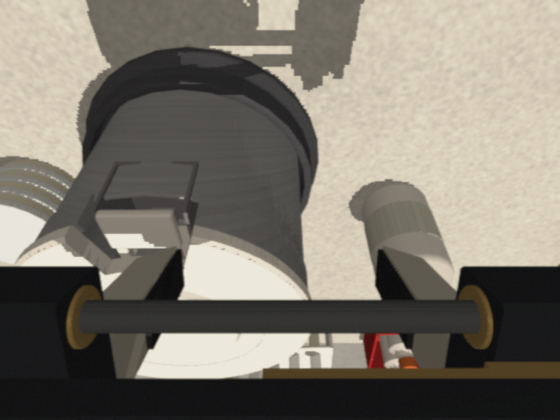

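The upward force fell from 2.8 N to about 0.3 N at contact y≈80, which is where vision put the notch edge. The view shows the fingertip at the notch's near edge at (180,250). Next I'll go to the notch middle and then down to just above the catch.

>>> {"method": "servo_tool", "body": {"angular": [[0,0,0],[0,0,0],[0,0,0],[0,0,0],[0,0,0]], "slide": [[-1,-4,0],[-2,-8,0],[-3,-12,0],[-4,-16,0],[-4,-16,0]], "grip": [1,1,1,1,1]}}

```text
time: 8.77
tool_pos: [469.6, 106.6, 175.4]
tcp_rot: [-3.141, 0.488, 3.141]
contact_force: [0.1, -0.5, 1.0]
grip_width: 91.8
```

```bash
python3 fz.py
```

```text
t 9.02 F [-0.18 -0.02  0.19] sd [0.48 0.45 0.76] P [469.86 107.08 175.47]
```

>>> {"method": "servo_tool", "body": {"angular": [[0,0,0],[0,0,0],[0,0,0],[0,0,0],[0,0,0],[0,0,0]], "slide": [[0,0,-2],[0,0,-4],[0,0,-6],[0,0,-8],[0,0,-9],[0,0,-9]], "grip": [1,1,1,1,1,1]}}

```text
time: 9.57
tool_pos: [469.7, 107.4, 166.0]
tcp_rot: [-3.141, 0.488, -3.141]
contact_force: [0.0, -0.0, -0.2]
grip_width: 91.7
```

```bash
python3 fz.py; python3 w.py w6
```

```text
t 9.82 F [ 0.07 -0.22 -0.18] sd [0.23 0.53 0.2 ] P [469.87 107.41 166.35]
{'time': 9.867, 'joint_positions': [0.095, 0.131, 2.13, -0.116, 0.396, -1.38], 'tool_pos': [469.957, 107.418, 166.543], 'tcp_rot': [-3.142, 0.489, -3.141], 'contact_force': [0.321, 0.168, 0.171]}
```

View pics/w6.png

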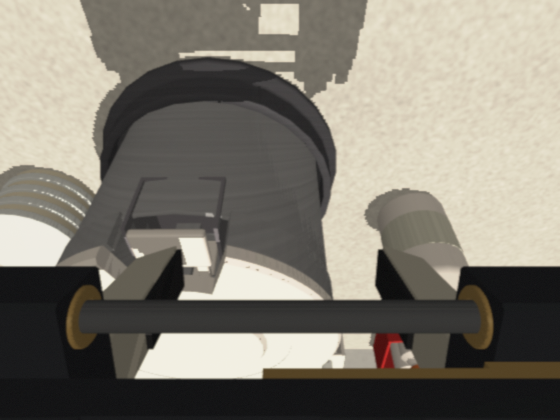

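Free of contact, with the fingertip above the pad at (181,248). Pressing now.

>>> {"method": "servo_tool", "body": {"angular": [[0,0,0],[0,0,0],[0,0,0],[0,0,0]], "slide": [[0,0,-2],[0,0,-4],[0,0,-5.5],[0,0,-6.5]], "grip": [1,1,1,1]}}

```text
time: 10.25
tool_pos: [470.1, 107.4, 160.1]
tcp_rot: [-3.141, 0.49, -3.141]
contact_force: [-0.9, 0.6, 5.1]
grip_width: 91.6
```

```bash
cat > s.py <<'E'
import sys
from plant import bot
import cv2,numpy as np
o=bot.get_obs();print(o["time"],o["contact_force"],o["tool_pos"])
c=bot.capture("scene");np.save(f"pics/{sys.argv[1]}.npy",c,allow_pickle=True);cv2.imwrite(f"pics/{sys.argv[1]}.png",c["img"])
E
python3 s.py s1
```

```text
10.25 [-0.89244396  0.64057363  5.10032246] [470.12452069 107.41510366 160.084186  ]
```

View pics/s1.png

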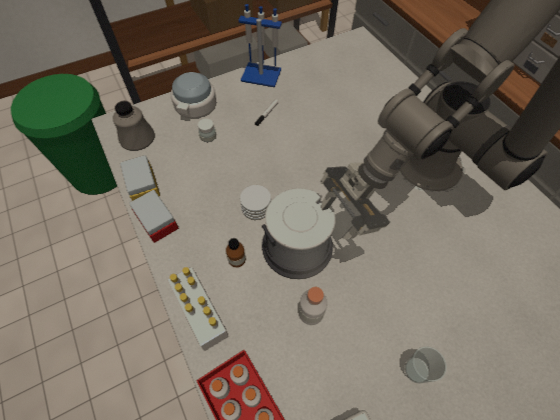

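Pressing at 5 N, and the lid at (300,220) still looks shut. I'll press a little further.

>>> {"method": "servo_tool", "body": {"angular": [[0,0,0],[0,0,0]], "slide": [[0,0,-1],[0,0,-1]], "grip": [1,1]}}

```text
time: 10.47
tool_pos: [470.0, 107.4, 159.0]
tcp_rot: [-3.141, 0.489, -3.141]
contact_force: [0.2, 1.2, 4.2]
grip_width: 91.6
```

```bash
python3 s.py s2
python3 - <<'E'
from h import *
a=load("s1");b=load("s2");c=load("scene0")
print([[float(q["range_z"][v,u]) for v,u in((215,300),(235,295),(210,320),(200,312))] for q in(c,a,b)])
E
```

```text
10.4667 [0.22083368 1.189205   4.21834995] [470.02746215 107.42154258 158.9659777 ]
[[973.7908325195312, 949.5437622070312, 989.6327514648438, 1004.1767578125], [976.6849975585938, 950.8571166992188, 988.350830078125, 1005.0475463867188], [940.8493041992188, 930.5515747070312, 932.0021362304688, 947.2695922851562]]
```

The lid is swinging up: its range dropped by about 57 mm at the notch side. I'll draw straight back.

>>> {"method": "servo_tool", "body": {"angular": [[0,0,0],[0,0,0],[0,0,0],[0,0,0],[0,0,0],[0,0,0],[0,0,0],[0,0,0],[0,0,0],[0,0,0]], "slide": [[-12,0,2],[-40,0,2],[-70,0,4],[-90,0,10],[-100,0,20],[-100,0,30],[-100,0,40],[-100,0,40],[-100,0,40],[-100,0,40]], "grip": [1,1,1,1,1,1,1,1,1,1]}}

```text
time: 11.35
tool_pos: [369.0, 107.3, 198.1]
tcp_rot: [-3.141, 0.487, -3.141]
contact_force: [0.6, 0.4, -0.7]
grip_width: 91.9
```

```bash
python3 fz.py; python3 s.py s3; python3 w.py w7
python3 - <<'E'
from plant import bot
import cv2,numpy as np
c=bot.capture("top");cv2.imwrite("pics/t3.png",c["img"]);np.save("pics/t3.npy",c,allow_pickle=True)
E
```

```text
t 11.6 F [0.16 0.24 0.14] sd [0.44 0.3  0.46] P [369.27 107.29 198.09]
11.65 [ 0.53554539 -0.35888943 -0.10448994] [369.69544119 107.33339946 198.44238221]
{'time': 11.7, 'joint_positions': [0.136, -0.118, 2.266, -0.13, 0.513, -1.337], 'tool_pos': [369.737, 107.361, 198.527], 'tcp_rot': [-3.141, 0.488, -3.141], 'contact_force': [-0.941, 0.037, -0.317]}
```

View pics/s3.png

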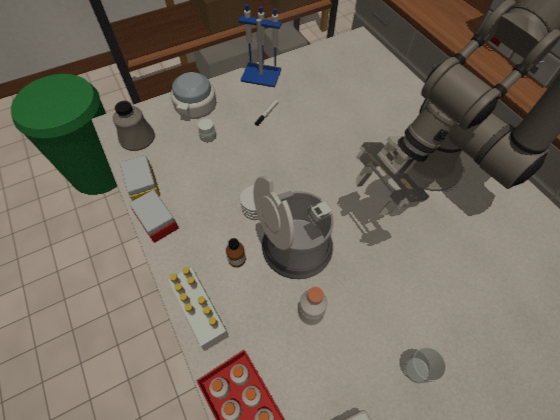

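View pics/w7.png

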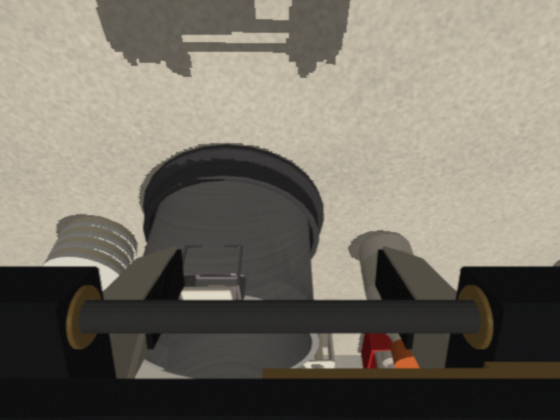

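View pics/t3.png

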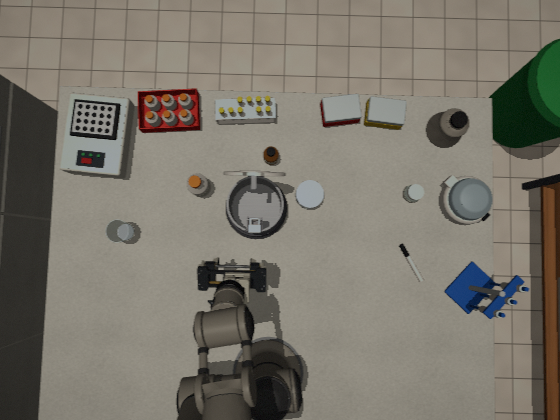

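The lid stands open: near (272,213) in the scene view, and as a thin edge at (255,173) in the top view. The gripper is clear and the bystanders look unmoved. One numeric check before handing in.

Run:
```python
from h import *
from plant import bot
a=load("top0");b=load("t3")
c=bot.capture("top")
d=cv2.absdiff(b["img"],c["img"]).max(2);print("change since t3",(d[80:260]>30).sum())
def shift(p,q,r):
    g=[np.float32(cv2.cvtColor(i["img"],cv2.COLOR_BGR2GRAY)[r[0]:r[1],r[2]:r[3]]) for i in(p,q)]
    return np.round(cv2.phaseCorrelate(g[0],g[1]),2).tolist()
for n,r in dict(media=(165,205,180,215),reagent=(140,170,256,286),dish=(175,213,292,330),beaker=(215,250,100,145),marker=(238,288,392,430),jar=(178,206,400,430),foot=(222,244,225,290)).items():print(n,shift(a,c,r))
A=np.hstack([cv2.resize(i["img"][150:250,205:325],None,fx=3.3,fy=3.3,interpolation=cv2.INTER_CUBIC) for i in(a,c)]);cv2.imwrite("pics/cmp.png",A)
```

```text
change since t3 0Traceback (most recent call last):
  File "<stdin>", line 9, in <module>
  File "<stdin>", line 8, in shift
    return _wrapfunc(a, 'round', decimals=decimals, out=out)
    return _wrapit(obj, method, *args, **kwds)
    conv = _array_converter(obj)
ValueError: setting an array element with a sequence. The requested array has an inhomogeneous shape after 1 dimensions. The detected shape was (2,) + inhomogeneous part.
```

Run:
```python
from h import *
from plant import bot
a=load("top0");c=load("t3")
def shift(p,q,r):
    g=[np.float32(cv2.cvtColor(i["img"],cv2.COLOR_BGR2GRAY)[r[0]:r[1],r[2]:r[3]]) for i in(p,q)]
    return np.round(cv2.phaseCorrelate(g[0],g[1])[0],2).tolist()
for n,r in dict(media=(165,205,180,215),reagent=(140,165,256,286),dish=(180,213,292,330),beaker=(215,250,100,145),marker=(238,288,392,430),jar=(178,206,400,430),foot=(226,244,225,290)).items():print(n,shift(a,c,r))
A=np.hstack([cv2.resize(i["img"][150:250,205:325],None,fx=3.3,fy=3.3,interpolation=cv2.INTER_CUBIC) for i in(a,c)]);cv2.imwrite("pics/cmp.png",A)
z=c["range_z"];v,u=np.mgrid[0:420,0:560]
P=(np.stack([(u-c["cx"])/f(c),(v-c["cy"])/f(c),np.ones_like(u,float)],-1)*z[...,None])@np.array(c["R"])-np.array(c["R"]).T@c["t"]
m=(u>215)&(u<295)&(v>150)&(v<190)&(P[...,2]>200);print("lid top z",P[m][:,2].max() if m.any() else None)
s=load("s3");z=s["range_z"]
P=(np.stack([(u-s["cx"])/f(s),(v-s["cy"])/f(s),np.ones_like(u,float)],-1)*z[...,None])@np.array(s["R"])-np.array(s["R"]).T@s["t"]
m=(u>250)&(u<292)&(v>175)&(v<250)&(P[...,2]>200)&(P[...,0]>580);Q=P[m];l=np.polyfit(Q[:,2],Q[:,0],1);print(Q.shape,"lid tilt from horizontal",np.arctan2(1,l[0]),Q[:,2].max())
```

```text
media [-0.03, -0.05]
reagent [-0.02, 0.49]
dish [0.04, 0.02]
beaker [0.46, 0.0]
marker [0.01, 0.05]
jar [0.0, -0.06]
foot [-0.04, -0.04]
lid top z 1643.3999238818324
(1743, 3) lid tilt from horizontal 1.463157434576495 1012.4934399498455
```

View pics/cmp.png

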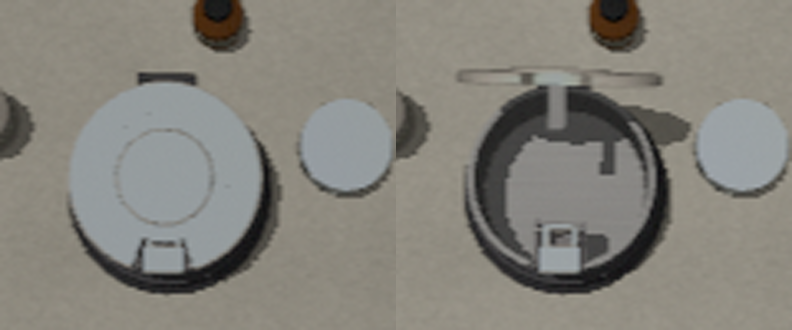

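Run:
```python
from h import *
from plant import bot
a=load("top0")["img"];b=load("t3")["img"]
for n,r in dict(reagent=(140,163,258,284),beaker=(215,250,100,145)).items():
    d=cv2.absdiff(a,b)[r[0]:r[1],r[2]:r[3]].max(2);print(n,d.max(),(d>15).sum())
print(bot.get_obs()["time"],bot.close_job())
```

```text
reagent 12 0
beaker 9 0
the job is handed in; nothing more can be done
11.85 None
```

The bin is open: the lid stands up, the arm is clear, and I handed the job in at 11.85 s of the 64 s allowed.

**What I did**
- I rested one fingertip on the rim about 40° to the left of the front, with 2–3 N of force, and ran it along the edge.
- The force dropped to about 0 at the notch's edge, which is where the cameras had placed it; the notch faces the robot almost directly.
- I moved to the middle of the notch and pressed the catch, with about 5 N the highest reading. The lid let go, and I drew straight back.

**Last checks**
- **Lid:** it measured about 1.46 rad in the depth data, against 1.4 nominal. There was no change between two top views at the end.
- **Contact:** after drawing back, the measured force was about 0.
- **Bin and bystanders:** comparing the top views, the foot, media bottle, dish stack, marker and jar moved less than 0.1 pixel.

**What disagreed**
- The shift check gave about 0.5 pixel for the reagent bottle and the beaker. A direct comparison showed no pixel differing by more than 12 grey levels there, so I take that as noise.
- My lid-top height readings came out at 1,643 and 1,012 mm, which is impossible. They are stray depth points, and the 1.46 rad fit used the scene-view set with the 1,012 mm outlier, so treat it as approximate.
- Outline fits put the lid's centre 4–8 mm further from the robot than the notch and pad did. I used the notch and pad value, and the contact matched it.

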